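# Tip baking balls into the narrow-necked jar

## Robot

A 6-joint arm with a two-finger parallel gripper is mounted at the origin on a cart in front of the work surface, level with it; the furniture and walls round the work are solid. World frame = base frame: x ahead of the robot, y to its left, z up, the work surface at z = 0. Lengths are in m, angles in rad, forces in N, time in s.
With the tool pointing down it reaches from about 0.375 to 0.9 m from the base axis. Payload 3.1 kg.
Tool frame: the origin (TCP) lies between the finger pads; the fingertips stand 14 mm ahead of it and the grasp point (between the pads) lies 5 mm behind it (robot.finger_overhang is the distance from the TCP to the fingertips, in m); z points along the fingers, y is the line along which they close (so a half turn about z gives the same grasp; the last joint's range is limited). The gripper opens to 87 mm and grips with 3 to 60 N. Pads are 19 mm wide; open, the fingers measure 117 mm over their backs; the gripper's body (75 mm by 190 mm) begins 51 mm behind the grasp point.
Start: joints at [0.925, 0.527, 1.433, -0, 1.181, -0.178], TCP at [0.281, 0.558, 0.237] pointing down, gripper open.
Joint ranges: [-3.08, 3.08], [-0.75, 2.2], [0.22, 2.44], [-1.43, 4.57], [0, 2.65], [-2.85, 2.85]. Speed limits (rad/s): [2.79, 2.79, 3.14, 3.14, 3.14, 3.14].

## Interface

Orientations are given as a unit quaternion [x, y, z, w].
In Python, from rig import monitor, cams, workorder, robot gives the robot as it stands.
- The arm moves only by the tool send_rows, never from a script. Its argument "moves" is one flat list of numbers, 7 for each row, row after row: the opening, from 0 (shut) to 1 (fully open), then the shift along the world's x, y, z in cm, then the turn, a rotation vector about the world's x, y, z in rad. A call has 1 to 5 rows; each row is the pose to reach, as a shift and turn from the pose commanded when the call began; what a row does not reach only later rows make up. A row lasts 1/12 s, in which the tool goes at most 41.7 mm and 7.16 degrees, less where a joint would pass 70% of its speed; a pose out of reach is approached as far as the arm can. A call with a gripper value outside its range is refused whole. The fingers move at their own pace and stop on an object; "grip_force" is the grip in N (left out, the last holds). Time passes only in rows, so rows that repeat a pose let the fingers close. It gives the time, the measured TCP pose, the force, the opening and the grip force at its end, in the units of the state.
- monitor.get_obs(): the state, without advancing time (a new reading comes with each control period).
- cams.camera(name): name is "side" or "top"; returns a dict with "pixels" (480x640x3 uint8, blue, green, red), "range_z" (480x640 float32, m along the optical axis (not along the pixel's ray), 0 where there is no reading), "fovy" (degrees; the focal length in pixels is half the picture's height over the tangent of half this angle, whatever the lens; pixels are square), "cx", "cy" (the principal point, pixels), "rvec" (rotation vector, rad) and "tvec" (3), from world to camera coordinates, as OpenCV has them. Camera axes: x right, y down, z forward; pixel columns grow to the right and rows downward; lengths in m; the calibration is good to about 2 mm. A picture is of the moment at which its call begins.
- workorder.hand_in(): hands the job in; it is judged then, once.
The state is a dict: "time": time; "q": joint angles; "joint_velocities": joint speeds; "joint_torque": joint torques, N m; "position": TCP position; "tool_rot": TCP orientation; "ft_force": force on the tool from outside, world axes, zero at the start; "moment": the same for the moment, N m; "grip_width": finger opening in m; "grip_force": force on a finger pad.
Only numpy, scipy, OpenCV 4.12 (cv2) and the standard library are available. Lean on these libraries where they do the work, as an engineer would, in place of code of your own. Each camera call takes 0.05 s, during which the arm holds its last target. There are 200 camera calls.

## Task

Put the two ceramic baking balls lying in the steel chute away in the open narrow-necked jar: with the chute level, rest its down-turned lip just inside the jar's mouth, and only then tilt it, keeping the lip in the mouth until both balls have rolled into the jar. No ball may miss the jar. Leave the jar standing where it is, and set the empty chute back down upright on the table.

Things in the scene. Friction and masses are not known exactly. Their poses are not given: they have to be found in the camera images.
- chute_grip (a point): Inside the loose steel chute, a plain straight trough 142 mm long, 33 wide, 48 high, 0.2 kg, standing on the table: on its middle line, 28 mm above its underside, 56 mm from its closed back. Grip here from above across the width. x along the trough to the lip, y across, z up. Its floor rises 10.5 degrees to the lip: level, the balls stay at the back; tilted 35 degrees lip-down they run out.
- chute_lip (a point): Centre of the bottom edge of the chute's down-turned lip (31 mm along x by 33 along y outside, open below; balls drop through it), 69.5 mm ahead (+x) of the grip point, 20 mm lower, 8 mm above the chute's underside. The lip hangs 14 mm below the trough's edge behind it, leaving space for the jar's rim. Axes as at the grip point.
- jar_mouth (a point): Centre of the open jar's mouth at rim height, 95 mm above the table; z up. White stoneware jar, body 106 mm across, neck 74 mm outside, clear mouth 66 mm; loose, 0.7 kg. A second jar of the same form near it is closed with a cork: not that one.
- ball_0_center (a point): Centre of the first white ceramic ball, 20 mm across, 12 g, lying loose at the back of the chute.
- ball_1_center (a point): Centre of the second ball, the same, just ahead of the first in the chute.
Mind the look-alikes: they are no part of the job. What is meant by the part that bears chute_grip is not blue or orange, and is the larger of those in its own colour.

How it is judged:
By the outcome, as a careful person would: the job done as asked, in the order asked, and still so for the second after the job is handed in, with the robot touching nothing.
It also fails if it takes over 64 s, if anything falls off the work surface, if the arm or the gripper's body presses on something with over 40 N, if the wrist force passes 120 N, or if a joint passes its speed limit or range.

## Working session

There is one attempt and no reset: what is moved stays moved. The work goes in short steps, Python scripts to look and compute and a tool call to move; the robot and the scene stay as the last step left them, time stands still between calls to the robot, and variables do not carry over. Pictures are saved under pics/ and viewed, at most 10 in all, crops included, and the job is handed in when it is done.

Besides the shell and the picture viewer there is one more tool, called after "Emit:" as a command line: name --argument value ..., lists and objects as JSON in quotes. send_rows: Moves the arm, as the interface text tells. Its arguments: {"type":"object","properties":{"moves":{"type":"array","items":{"type":"number"}},"grip_force":{"type":"number"}},"required":["moves"]}

```bash
ls; mkdir -p pics; cat > h.py <<'E'
import numpy as np, cv2
from rig import monitor, cams, workorder, robot
def snap(n):
    c=cams.camera(n); f=240/np.tan(np.radians(c["fovy"])/2)
    R=cv2.Rodrigues(np.array(c["rvec"],float))[0]; t=np.array(c["tvec"],float)
    z=c["range_z"]; v,u=np.mgrid[0:480,0:640]
    P=np.stack([(u-c["cx"])/f*z,(v-c["cy"])/f*z,z],-1)
    W=(P-t)@R; W[z==0]=np.nan
    return c["pixels"],W,(f,c["cx"],c["cy"],R,t)
def proj(p,cam):
    f,cx,cy,R,t=cam; q=R@np.array(p)+t; return f*q[0]/q[2]+cx,f*q[1]/q[2]+cy
E
python3 - <<'E'
from h import *
for n in("top","side"):
    i,W,c=snap(n); cv2.imwrite(f"pics/{n}0.png",i); np.save(f"{n}0.npy",W); print(n,c[0],-c[3].T@c[4])
print(monitor.get_obs())
E
```

```text
pics
top 514.1074735834535 [ 0.42406635 -0.07651242  0.96943123]
side 621.477069214828 [ 0.47614936 -0.95093481  0.49970555]
{'time': 0.1, 'q': array([ 9.25503473e-01,  5.28396329e-01,  1.43375466e+00, -2.78270693e-05,
        1.18138007e+00, -1.78492904e-01]), 'joint_velocities': array([-0.00049292, -0.00242247, -0.00397716, -0.00069276,  0.00092958,
        0.00075504]), 'joint_torque': array([-7.10124550e-05, -4.40986347e+01, -1.77150804e+01,  6.34919107e-02,
        5.33292023e-02, -2.68830939e-05]), 'position': array([0.28086784, 0.55764279, 0.23566145]), 'tool_rot': array([ 2.31281381e-01,  9.72886418e-01, -8.93295193e-04, -3.76224900e-04]), 'ft_force': array([-0.09332261,  0.89397736, -0.02383743]), 'moment': array([ 0.04254399, -0.02703454, -0.0333554 ]), 'grip_force': 0.0, 'grip_width': 0.08752425069360723}
```

View pics/top0.png

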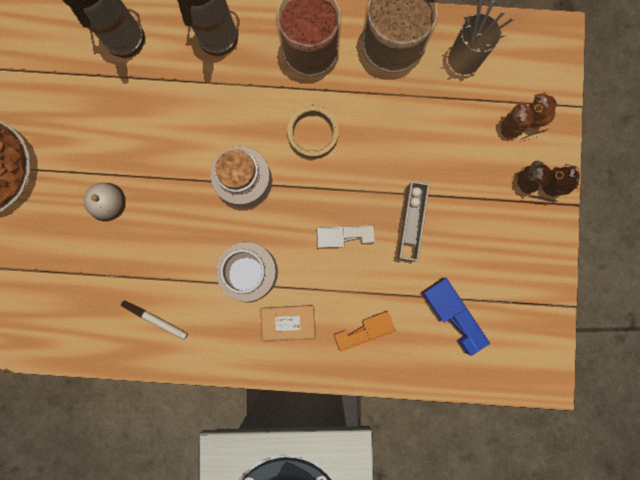

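View pics/side0.png

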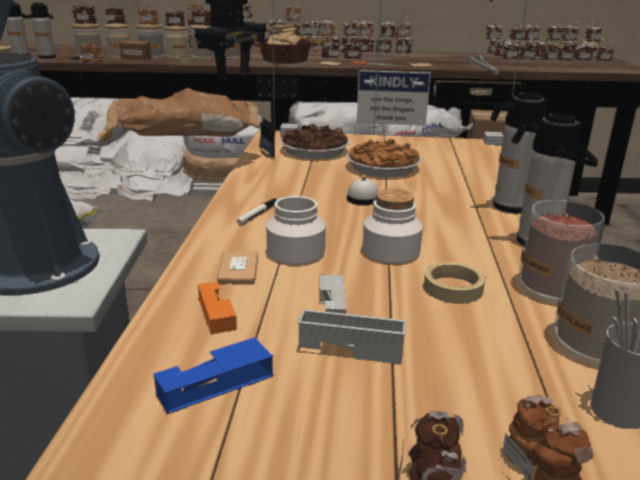

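The top view shows the grey chute at (413,222), with its balls at (416,195) and its lip at (407,255), pointing towards the robot. The open jar is at (244,272), and the corked one is at (238,172). The small grey, blue and orange pieces are decoys. Next I'll measure positions.

```bash
python3 - <<'E'
from h import *
W=np.load("top0.npy"); img=cv2.imread("pics/top0.png")
def box(u0,u1,v0,v1): return W[v0:v1,u0:u1].reshape(-1,3)
P=box(385,440,170,275); P=P[(P[:,2]>.036)&(P[:,2]<.06)]
print("chute top",len(P),np.percentile(P[:,2],[5,50,95]),cv2.minAreaRect(P[:,:2].astype(np.float32)*1000))
P=box(385,440,170,275); P=P[(P[:,2]>.008)&(P[:,2]<.06)]
r=cv2.minAreaRect(P[:,:2].astype(np.float32)*1000);print(r,cv2.boxPoints(r))
P=box(200,290,235,310); 
Q=P[(P[:,2]>.085)&(P[:,2]<.105)];print("rim",len(Q),Q[:,2].mean(),cv2.minEnclosingCircle(Q[:,:2].astype(np.float32)*1000))
Q=P[(P[:,2]>.03)&(P[:,2]<.105)];print("body",cv2.minEnclosingCircle(Q[:,:2].astype(np.float32)*1000))
P=box(200,280,140,215);Q=P[(P[:,2]>.03)];print("corked",Q[:,2].max(),cv2.minEnclosingCircle(Q[:,:2].astype(np.float32)*1000))
for u,v in[(417,190),(415,200),(416,193),(407,255),(344,237),(413,215)]: print(u,v,W[v,u])
S=np.load("side0.npy"); s=S[305:362,295:410].reshape(-1,3)
s=s[(s[:,2]>.012)&(s[:,2]<.07)];print("side",s.min(0),s.max(0))
s=S[195:262,262:330].reshape(-1,3); q=s[(s[:,2]>.085)&(s[:,2]<.11)];print("siderim",q.min(0),q.max(0),cv2.minEnclosingCircle(q[:,:2].astype(np.float32)*1000))
big=cv2.resize(img[165:280,370:450],None,fx=5,fy=5,interpolation=cv2.INTER_CUBIC);cv2.imwrite("pics/c1.png",big)
E
```

```text
chute top 485 [0.0371973  0.04801348 0.05108594] ((530.028076171875, -241.46566772460938), (34.49546432495117, 142.90628051757812), 79.52310180664062)
((530.028076171875, -241.46566772460938), (34.49546432495117, 142.90628051757812), 79.52310180664062) [[ 456.62985 -245.43289]
 [ 597.1537  -271.41882]
 [ 603.4263  -237.49844]
 [ 462.90247 -211.51251]]
rim 388 0.09493388007207161 ((444.11065673828125, 62.524417877197266), 37.36100769042969)
body ((444.2720031738281, 62.620059967041016), 53.1063232421875)
corked 0.1164953913728889 ((617.85791015625, 71.21461486816406), 53.510658264160156)
417 190 [ 0.58936809 -0.25176847  0.02706981]
415 200 [ 0.57084556 -0.24753949  0.02652626]
416 193 [ 0.58411876 -0.25007975  0.02516043]
407 255 [ 0.4707443  -0.23427929 -0.00321471]
344 237 [ 0.50492165 -0.11468764  0.02494089]
413 215 [ 0.54441443 -0.2449139   0.01519192]
side [ 0.45664125 -0.27341472  0.0120158 ] [ 0.60213449 -0.15855635  0.05134048]
siderim [0.4059687  0.02127058 0.08502044] [0.4794654  0.10050614 0.09801097] ((441.79345703125, 60.449588775634766), 40.35810470581055)
```

View pics/c1.png

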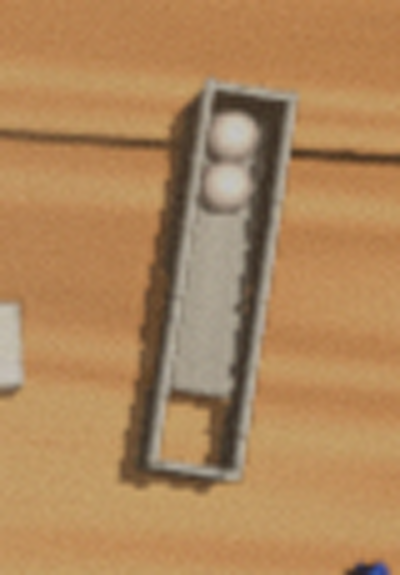

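The crop confirms the open lip is at the end nearest the robot and both balls are at the back. The chute's x axis has yaw of about 169.5°, and the grip point is about (0.545, -0.244). I'll approach it now.

Emit:
send_rows --moves '[1, 1.3, -4, 0, 0, 0, 0.03, 1, 2.6, -8, 0, 0, 0, 0.06, 1, 3.9, -11.9, 0, 0, 0, 0.09, 1, 5.2, -15.8, 0, 0, 0, 0.12, 1, 6.5, -19.6, 0, 0, 0, 0.14]'

```text
time: 0.52
position: [0.346, 0.3602, 0.2362]
tool_rot: [0.162, 0.987, -0.0, -0.0]
ft_force: [1.2, 0.4, 0.1]
grip_width: 0.0868
grip_force: 0.0
```

Emit:
send_rows --moves '[1, 1.3, -4, 0, 0, 0, 0.03, 1, 2.6, -8, 0, 0, 0, 0.06, 1, 3.9, -11.9, 0, 0, 0, 0.09, 1, 5.2, -15.8, 0, 0, 0, 0.12, 1, 6.5, -19.6, 0, 0, 0, 0.14]'

```text
time: 0.93
position: [0.4111, 0.1641, 0.2365]
tool_rot: [0.093, 0.996, -0.0, -0.0]
ft_force: [0.9, -0.6, 0.3]
grip_width: 0.0871
grip_force: 0.0
```

Emit:
send_rows --moves '[1, 1.3, -4, 0, 0, 0, 0, 1, 2.6, -8, 0, 0, 0, 0, 1, 3.9, -11.9, 0, 0, 0, 0, 1, 5.2, -15.8, 0, 0, 0, 0, 1, 6.5, -19.6, 0, 0, 0, 0]'

```text
time: 1.35
position: [0.4762, -0.0321, 0.2364]
tool_rot: [0.094, 0.996, 0.0, -0.0]
ft_force: [0.9, 0.3, 0.0]
grip_width: 0.0869
grip_force: 0.0
```

Emit:
send_rows --moves '[1, 1.3, -4, 0, 0, 0, 0, 1, 2.6, -8, -1, 0, 0, 0, 1, 3.9, -11.9, -2, 0, 0, 0, 1, 5.2, -15.8, -3, 0, 0, 0, 1, 6.5, -19.6, -4, 0, 0, 0]'

```text
time: 1.77
position: [0.5403, -0.2251, 0.1965]
tool_rot: [0.094, 0.996, 0.0, -0.0]
ft_force: [0.2, 0.1, -0.2]
grip_width: 0.0872
grip_force: 0.0
```

Emit:
send_rows --moves '[1, 0.4, -1.8, -3.5, 0, 0, 0, 1, 0.4, -1.8, -7, 0, 0, 0, 1, 0.4, -1.8, -10, 0, 0, 0, 1, 0.4, -1.8, -11, 0, 0, 0, 1, 0.4, -1.8, -11, 0, 0, 0]'

```text
time: 2.18
position: [0.542, -0.2398, 0.0841]
tool_rot: [0.093, 0.996, 0.002, -0.003]
ft_force: [-0.1, -0.0, -0.0]
grip_width: 0.0873
grip_force: 0.0
```

```bash
python3 - <<'E'
from h import *
i,W,c=snap("side"); cv2.imwrite("pics/s1.png",cv2.resize(i[220:380,260:450],None,fx=4,fy=3.75,interpolation=cv2.INTER_CUBIC)); print(monitor.get_obs()["position"])
E
```

```text
[ 0.54361135 -0.24055975  0.08628901]
```

View pics/s1.png

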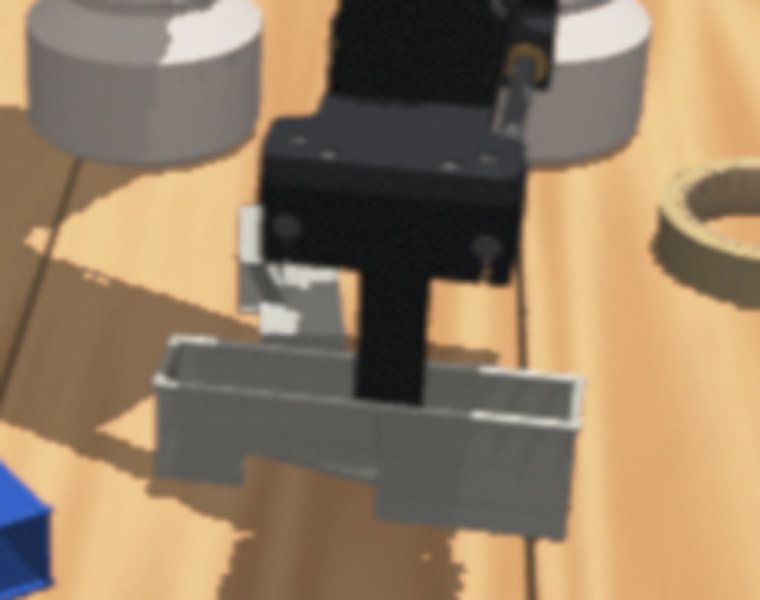

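The side close-up shows the fingers over the chute, with the near finger's tip at (390,403). The lip is at (160–240,480), with a notch about 45 mm long at (245–378,465) between it and the back block. The fingers straddle the chute, so I'll descend.

Emit:
send_rows --moves '[1, 0, 0, -1.5, 0, 0, 0, 1, 0, 0, -3, 0, 0, 0, 1, 0, 0, -4.5, 0, 0, 0, 1, 0, 0, -5, 0, 0, 0, 1, 0, 0, -5, 0, 0, 0]'

```text
time: 2.65
position: [0.5448, -0.241, 0.0381]
tool_rot: [0.093, 0.996, -0.0, 0.0]
ft_force: [-0.2, 0.1, 0.1]
grip_width: 0.087
grip_force: 0.0
```

Emit:
send_rows --moves '[1, 0, -0.3, -0.7, 0, 0, 0, 1, 0, -0.3, -1.4, 0, 0, 0, 1, 0, -0.3, -1.4, 0, 0, 0, 0.45, 0, -0.3, -1.4, 0, 0, 0, 0.45, 0, -0.3, -1.4, 0, 0, 0]' --grip_force 30

```text
time: 3.07
position: [0.5444, -0.2443, 0.0235]
tool_rot: [0.093, 0.996, -0.0, 0.0]
ft_force: [0.3, 0.9, 0.8]
grip_width: 0.0802
grip_force: 0.0
```

Emit:
send_rows --moves '[0.42, 0, 0, 0, 0, 0, 0, 0.39, 0, 0, 0, 0, 0, 0, 0.37, 0, 0, 0, 0, 0, 0, 0.35, 0, 0, 0, 0, 0, 0, 0.3, 0, 0, 0, 0, 0, 0]'

```text
time: 3.48
position: [0.5443, -0.2442, 0.0233]
tool_rot: [0.093, 0.996, -0.0, 0.0]
ft_force: [0.3, -0.0, 0.4]
grip_width: 0.0483
grip_force: 0.0
```

Emit:
send_rows --moves '[0, 0, 0, 0, 0, 0, 0, 0, 0, 0, 0, 0, 0, 0, 0, 0, 0, 0, 0, 0, 0, 0, 0, 0, 0, 0, 0, 0, 0, 0, 0, 0, 0, 0, 0]'

```text
time: 3.9
position: [0.5443, -0.2442, 0.0233]
tool_rot: [0.093, 0.996, -0.0, 0.0]
ft_force: [-0.6, -0.2, -0.1]
grip_width: 0.0327
grip_force: 30.0
```

Emit:
send_rows --moves '[0, 0, 0, 0.2, 0, 0, 0, 0, 0, 0, 0.6, 0, 0, 0, 0, 0, 0, 1.2, 0, 0, 0, 0, 0, 0, 2, 0, 0, 0, 0, 0, 0, 3, 0, 0, 0]'

```text
time: 4.32
position: [0.544, -0.2439, 0.0537]
tool_rot: [0.093, 0.996, 0.0, -0.0]
ft_force: [0.1, -0.2, -2.2]
grip_width: 0.0326
grip_force: 30.0
```

Emit:
send_rows --moves '[0, 0, 0, 1.2, 0, 0, 0, 0, 0, 0, 2.4, 0, 0, 0, 0, 0, 0, 3.6, 0, 0, 0, 0, 0, 0, 4.8, 0, 0, 0, 0, 0, 0, 6, 0, 0, 0]'

```text
time: 4.73
position: [0.5444, -0.2442, 0.115]
tool_rot: [0.093, 0.996, -0.0, 0.0]
ft_force: [-0.3, -0.5, -2.4]
grip_width: 0.0329
grip_force: 30.0
```

Emit:
send_rows --moves '[0, 0, 0, 1.2, 0, 0, 0, 0, 0, 0, 2.4, 0, 0, 0, 0, 0, 0, 3.4, 0, 0, 0, 0, 0, 0, 4.2, 0, 0, 0, 0, 0, 0, 4.6, 0, 0, 0]'

```text
time: 5.15
position: [0.5448, -0.2444, 0.1608]
tool_rot: [0.093, 0.996, -0.0, 0.001]
ft_force: [1.3, 0.4, -2.3]
grip_width: 0.0327
grip_force: 30.0
```

```bash
python3 - <<'E'
from h import *
i,W,c=snap("side"); a=i[150:380,260:450]
i2,W2,c2=snap("top"); b=i2[120:290,350:490]
cv2.imwrite("pics/s2.png",np.hstack([cv2.resize(a,(400,484)),cv2.resize(b,(399,484))])); print(monitor.get_obs()["position"],monitor.get_obs()["grip_width"])
E
```

```text
[ 0.54465363 -0.24438088  0.16013056] 0.03279780200863259
```

View pics/s2.png

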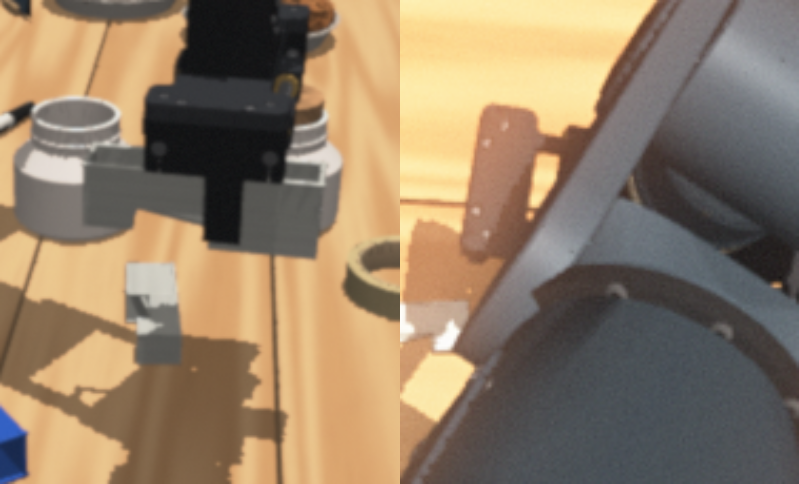

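The chute is held level and clear of the table. I'll carry it gently to above the open jar, yawing until the lip points along +y.

Emit:
send_rows --moves '[0, -0.1, 0.2, 0, 0, 0, -0.03, 0, -0.3, 0.7, 0, 0, 0, -0.08, 0, -0.6, 1.5, 0, 0, 0, -0.14, 0, -1.1, 2.6, 0, 0, 0, -0.2, 0, -1.6, 3.8, 0, 0, 0, -0.26]'

```text
time: 5.67
position: [0.5277, -0.2059, 0.1583]
tool_rot: [0.223, 0.975, 0.0, -0.001]
ft_force: [0.2, 0.7, -1.7]
grip_width: 0.0333
grip_force: 30.0
```

Emit:
send_rows --moves '[0, -0.5, 1.2, 0, 0, 0, -0.065, 0, -1.0, 2.4, 0, 0, 0, -0.13, 0, -1.5, 3.6, 0, 0, 0, -0.195, 0, -2.0, 4.8, 0, 0, 0, -0.26, 0, -2.55, 6, 0, 0, 0, -0.325]'

```text
time: 6.08
position: [0.5021, -0.1454, 0.1585]
tool_rot: [0.378, 0.926, 0.0, -0.001]
ft_force: [0.6, 0.7, -2.3]
grip_width: 0.0325
grip_force: 30.0
```

Emit:
send_rows --moves '[0, -0.5, 1.2, 0, 0, 0, -0.065, 0, -1.0, 2.4, 0, 0, 0, -0.13, 0, -1.5, 3.6, 0, 0, 0, -0.195, 0, -2.0, 4.8, 0, 0, 0, -0.26, 0, -2.55, 6, 0, 0, 0, -0.325]'

```text
time: 6.5
position: [0.4767, -0.0855, 0.1587]
tool_rot: [0.523, 0.852, -0.0, -0.001]
ft_force: [0.4, 0.4, -2.0]
grip_width: 0.0333
grip_force: 30.0
```

Emit:
send_rows --moves '[0, -0.5, 1.2, 0, 0, 0, -0.065, 0, -1.0, 2.4, 0, 0, 0, -0.13, 0, -1.5, 3.6, 0, 0, 0, -0.195, 0, -2.0, 4.8, 0, 0, 0, -0.26, 0, -2.55, 6, 0, 0, 0, -0.325]'

```text
time: 6.92
position: [0.4513, -0.0255, 0.1588]
tool_rot: [0.654, 0.757, -0.0, -0.001]
ft_force: [0.0, 0.5, -1.4]
grip_width: 0.0333
grip_force: 30.0
```

Emit:
send_rows --moves '[0, -0.4, 0.9, 0, 0, 0, -0.05, 0, -0.7, 1.4, 0, 0, 0, -0.09, 0, -0.8, 1.7, 0, 0, 0, -0.12, 0, -0.85, 1.9, 0, 0, 0, -0.14, 0, -0.85, 1.9, 0, 0, 0, -0.149]'

```text
time: 7.33
position: [0.4429, -0.0068, 0.1589]
tool_rot: [0.707, 0.707, -0.0, -0.0]
ft_force: [0.0, -0.8, -1.4]
grip_width: 0.0326
grip_force: 30.0
```

```bash
python3 - <<'E'
from h import *
i,W,c=snap("side"); a=i[100:300,220:400]
i2,W2,c2=snap("top"); b=i2[200:340,180:306]
cv2.imwrite("pics/s3.png",np.hstack([cv2.resize(a,(400,444)),cv2.resize(b,(399,444))])); o=monitor.get_obs();print(o["position"],o["tool_rot"],o["q"])
# top: chute points above jar, side likewise
for n,X in(("top",W2),("side",W)):
    P=X.reshape(-1,3); m=(abs(P[:,0]-.4435)<.03)&(P[:,1]>.035)&(P[:,1]<.1)&(P[:,2]>.135)&(P[:,2]<.192)
    print(n,m.sum(),P[m].min(0) if m.any() else 0,P[m].max(0) if m.any() else 0)
E
```

```text
[ 0.44342143 -0.00728172  0.15907732] [ 7.07025381e-01  7.07188165e-01 -7.57718289e-05 -5.91487397e-05] [-2.69352636e-01  4.18737710e-01  1.95403348e+00 -1.05629442e-04
  7.68999133e-01 -2.69506935e-01]
top 0 0 0
side 401 [0.42468627 0.03521165 0.15128866] [0.45825731 0.08040013 0.1859488 ]
```

View pics/s3.png

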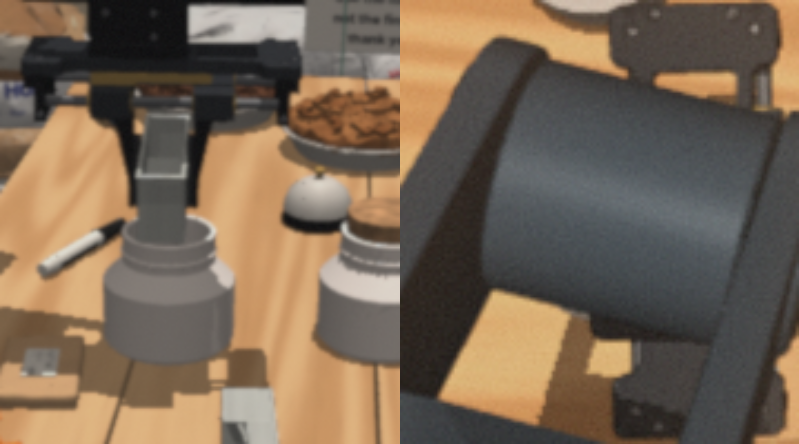

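The side view shows the lip (138–188,170) over the open jar's mouth (122–215,230), about centred. I'll lower it level into the mouth, about 8 mm deep.

Emit:
send_rows --moves '[0, 0, -0.1, -0.4, 0, 0, 0, 0, 0, -0.15, -1.1, 0, 0, 0, 0, 0, -0.15, -1.9, 0, 0, 0, 0, 0, -0.15, -2.6, 0, 0, 0, 0, 0, -0.15, -3, 0, 0, 0]'

```text
time: 7.85
position: [0.4426, -0.0086, 0.1279]
tool_rot: [0.707, 0.707, -0.001, -0.001]
ft_force: [0.7, -0.6, -2.2]
grip_width: 0.0329
grip_force: 30.0
```

Emit:
send_rows --moves '[0, 0, 0, -0.4, 0, 0, 0, 0, 0, 0, -1, 0, 0, 0, 0, 0, 0, -1.7, 0, 0, 0, 0, 0, 0, -2.3, 0, 0, 0, 0, 0, 0, -2.7, 0, 0, 0]'

```text
time: 8.27
position: [0.4431, -0.0086, 0.1014]
tool_rot: [0.707, 0.707, -0.0, -0.0]
ft_force: [-0.2, 0.0, -1.4]
grip_width: 0.0327
grip_force: 30.0
```

```bash
python3 - <<'E'
from h import *
i,W,c=snap("side"); cv2.imwrite("pics/s4.png",cv2.resize(i[130:280,230:370],None,fx=4,fy=4,interpolation=cv2.INTER_CUBIC)); o=monitor.get_obs();print(o["position"],o["ft_force"])
P=W.reshape(-1,3); m=(abs(P[:,0]-.4435)<.025)&(P[:,1]>.02)&(P[:,1]<.12)&(P[:,2]>.105)&(P[:,2]<.14)
print("lip",P[m].min(0),P[m].max(0))
m=(abs(P[:,0]-.4435)<.06)&(P[:,1]>.0)&(P[:,1]<.12)&(P[:,2]>.084)&(P[:,2]<.098)
print("rim",P[m].min(0),P[m].max(0))
E
```

```text
[ 0.44278632 -0.00853431  0.10106442] [-0.39974325  0.92345531 -2.4556103 ]
lip [0.42488877 0.02033509 0.10504086] [0.4588204  0.08015272 0.12856355]
rim [0.40608665 0.01047864 0.08424774] [0.47945282 0.07971256 0.09798693]
```

View pics/s4.png

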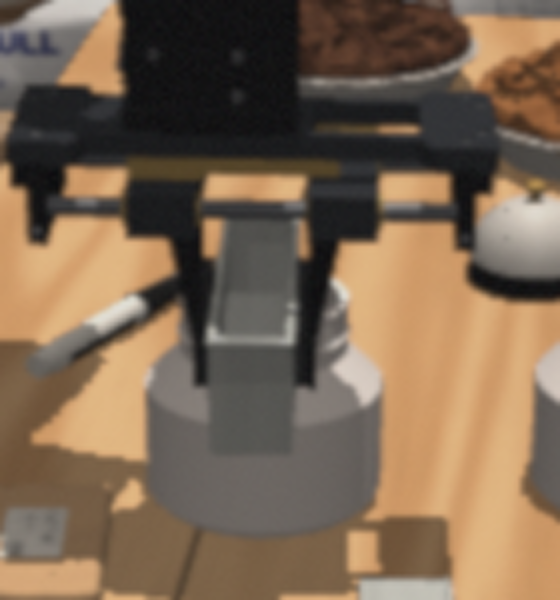

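The side view shows the chute at (210–295,220–450), seen from its closed back, and the lip is inside the mouth. The lip centre is at x≈0.442 and the rim centre at x≈0.443, so they are aligned. I'll tilt it about the lip.

Emit:
send_rows --moves '[0, 0, 0.09, 0.25, -0.042, 0, 0, 0, 0, 0.19, 0.5, -0.084, 0, 0, 0, 0, 0.28, 0.74, -0.126, 0, 0, 0, 0, 0.37, 0.99, -0.168, 0, 0, 0, 0, 0.46, 1.24, -0.209, 0, 0]'

```text
time: 8.73
position: [0.4434, -0.004, 0.1149]
tool_rot: [0.703, 0.703, -0.074, 0.075]
ft_force: [-0.8, 0.2, -2.4]
grip_width: 0.0325
grip_force: 30.0
```

Emit:
send_rows --moves '[0, 0, 0.15, 0.22, -0.042, 0, 0, 0, 0, 0.3, 0.45, -0.084, 0, 0, 0, 0, 0.45, 0.67, -0.126, 0, 0, 0, 0, 0.6, 0.9, -0.168, 0, 0, 0, 0, 0.75, 1.12, -0.209, 0, 0]'

```text
time: 9.15
position: [0.4435, 0.0038, 0.1261]
tool_rot: [0.692, 0.692, -0.147, 0.148]
ft_force: [0.2, 0.1, -2.2]
grip_width: 0.0327
grip_force: 30.0
```

Emit:
send_rows --moves '[0, 0, 0.2, 0.19, -0.042, 0, 0, 0, 0, 0.4, 0.38, -0.084, 0, 0, 0, 0, 0.6, 0.56, -0.126, 0, 0, 0, 0, 0.8, 0.75, -0.168, 0, 0, 0, 0, 1.0, 0.94, -0.209, 0, 0]'

```text
time: 9.57
position: [0.4436, 0.0139, 0.1353]
tool_rot: [0.673, 0.672, -0.218, 0.219]
ft_force: [0.4, 0.3, -1.4]
grip_width: 0.0328
grip_force: 30.0
```

Emit:
send_rows --moves '[0, 0, 0, 0, 0, 0, 0, 0, 0, 0, 0, 0, 0, 0, 0, 0, 0, 0, 0, 0, 0, 0, 0, 0, 0, 0, 0, 0, 0, 0, 0, 0, 0, 0, 0]'

```text
time: 9.98
position: [0.4433, 0.013, 0.1354]
tool_rot: [0.673, 0.672, -0.218, 0.218]
ft_force: [0.6, -0.1, -1.9]
grip_width: 0.0327
grip_force: 30.0
```

Emit:
send_rows --moves '[0, 0, 0, 0, 0, 0, 0, 0, 0, 0, 0, 0, 0, 0, 0, 0, 0, 0, 0, 0, 0, 0, 0, 0, 0, 0, 0, 0, 0, 0, 0, 0, 0, 0, 0]'

```text
time: 10.4
position: [0.4433, 0.0134, 0.1353]
tool_rot: [0.673, 0.673, -0.218, 0.218]
ft_force: [0.6, 0.1, -0.7]
grip_width: 0.0328
grip_force: 30.0
```

Emit:
send_rows --moves '[0, 0, 0, 0, 0, 0, 0, 0, 0, 0, 0, 0, 0, 0, 0, 0, 0, 0, 0, 0, 0, 0, 0, 0, 0, 0, 0, 0, 0, 0, 0, 0, 0, 0, 0]'

```text
time: 10.82
position: [0.4433, 0.0135, 0.1353]
tool_rot: [0.673, 0.673, -0.218, 0.218]
ft_force: [-0.9, -0.4, -2.2]
grip_width: 0.0325
grip_force: 30.0
```

```bash
python3 - <<'E'
from h import *
i,W,c=snap("side"); a=i[100:290,220:390]
i2,W2,c2=snap("top"); b=i2[180:340,170:313]
cv2.imwrite("pics/s5.png",np.hstack([cv2.resize(a,(400,447)),cv2.resize(b,(399,447))])); o=monitor.get_obs();print(o["position"],o["tool_rot"],o["ft_force"],o["moment"])
E
```

```text
[0.44330176 0.01345928 0.13525184] [ 0.67262485  0.67266216 -0.21805966  0.21806287] [ 0.60128148  0.35204406 -0.93040545] [ 0.41836825  0.08946773 -0.04329319]
```

View pics/s5.png

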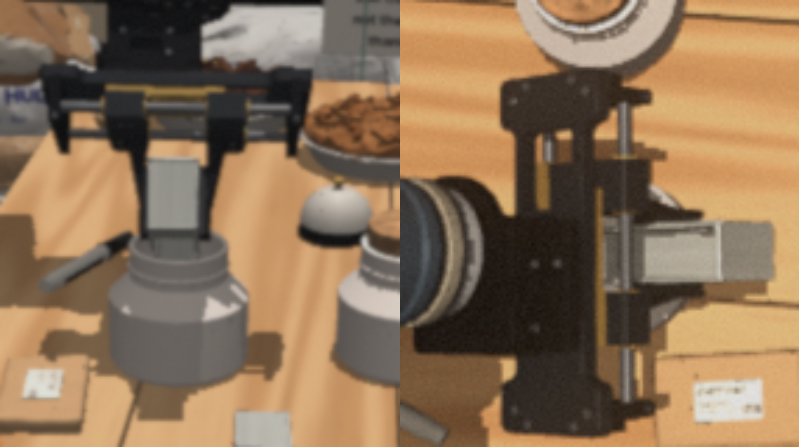

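In the top view the back of the tilted chute (640–770,250) is empty, and the side view shows the jar standing where it was. I'll wait a little longer, then level the chute in the mouth and raise it.

Emit:
send_rows --moves '[0, 0, 0, 0, 0, 0, 0, 0, 0, 0, 0, 0, 0, 0, 0, 0, 0, 0, 0, 0, 0, 0, 0, 0, 0, 0, 0, 0, 0, 0, 0, 0, 0, 0, 0]'

```text
time: 11.33
position: [0.4433, 0.0135, 0.1353]
tool_rot: [0.673, 0.673, -0.218, 0.218]
ft_force: [-0.5, 0.8, -2.0]
grip_width: 0.0331
grip_force: 30.0
```

Emit:
send_rows --moves '[0, 0, 0, 0, 0, 0, 0, 0, 0, 0, 0, 0, 0, 0, 0, 0, 0, 0, 0, 0, 0, 0, 0, 0, 0, 0, 0, 0, 0, 0, 0, 0, 0, 0, 0]'

```text
time: 11.75
position: [0.4433, 0.0135, 0.1353]
tool_rot: [0.673, 0.673, -0.218, 0.218]
ft_force: [0.5, 0.3, -1.9]
grip_width: 0.0325
grip_force: 30.0
```

Emit:
send_rows --moves '[0, 0, -0.2, -0.19, 0.042, 0, 0, 0, 0, -0.4, -0.38, 0.084, 0, 0, 0, 0, -0.6, -0.56, 0.126, 0, 0, 0, 0, -0.8, -0.75, 0.168, 0, 0, 0, 0, -1.0, -0.94, 0.209, 0, 0]'

```text
time: 12.17
position: [0.4432, 0.0034, 0.1259]
tool_rot: [0.692, 0.692, -0.146, 0.146]
ft_force: [-0.2, 0.3, -2.2]
grip_width: 0.0329
grip_force: 30.0
```

Emit:
send_rows --moves '[0, 0, -0.15, -0.22, 0.042, 0, 0, 0, 0, -0.3, -0.45, 0.084, 0, 0, 0, 0, -0.45, -0.67, 0.126, 0, 0, 0, 0, -0.6, -0.9, 0.168, 0, 0, 0, 0, -0.75, -1.12, 0.209, 0, 0]'

```text
time: 12.58
position: [0.4431, -0.0042, 0.1147]
tool_rot: [0.703, 0.703, -0.073, 0.073]
ft_force: [-0.4, 0.6, -1.3]
grip_width: 0.0326
grip_force: 30.0
```

Emit:
send_rows --moves '[0, 0, -0.09, -0.25, 0.042, 0, 0, 0, 0, -0.19, -0.5, 0.084, 0, 0, 0, 0, -0.28, -0.74, 0.126, 0, 0, 0, 0, -0.37, -0.99, 0.168, 0, 0, 0, 0, -0.46, -1.24, 0.209, 0, 0]'

```text
time: 13.0
position: [0.4431, -0.0088, 0.1023]
tool_rot: [0.707, 0.707, 0.001, -0.001]
ft_force: [-0.2, 0.5, -1.9]
grip_width: 0.0329
grip_force: 30.0
```

Emit:
send_rows --moves '[0, 0, 0, 0.6, 0, 0, 0, 0, 0, 0, 1.6, 0, 0, 0, 0, 0, 0, 3, 0, 0, 0, 0, 0, 0, 4.5, 0, 0, 0, 0, 0, 0, 6, 0, 0, 0]'

```text
time: 13.42
position: [0.4426, -0.0085, 0.1632]
tool_rot: [0.707, 0.707, -0.001, -0.0]
ft_force: [0.8, 0.4, -2.0]
grip_width: 0.033
grip_force: 30.0
```

Emit:
send_rows --moves '[0, 0.4, -0.8, 0, 0, 0, 0.06, 0, 1, -2.4, 0, 0, 0, 0.16, 0, 1.7, -4, 0, 0, 0, 0.26, 0, 2.5, -5.8, 0, 0, 0, 0.36, 0, 3.3, -7.8, 0, 0, 0, 0.46]'

```text
time: 13.83
position: [0.476, -0.0867, 0.1629]
tool_rot: [0.525, 0.851, -0.001, -0.0]
ft_force: [0.4, -0.6, -1.2]
grip_width: 0.0329
grip_force: 30.0
```

Emit:
send_rows --moves '[0, 0.7, -1.6, 0, 0, 0, 0.1, 0, 1.4, -3.2, 0, 0, 0, 0.2, 0, 2.1, -4.8, 0, 0, 0, 0.3, 0, 2.8, -6.4, 0, 0, 0, 0.4, 0, 3.4, -8, 0, 0, 0, 0.5]'

```text
time: 14.25
position: [0.5102, -0.1671, 0.1627]
tool_rot: [0.298, 0.954, -0.001, -0.0]
ft_force: [0.5, 0.9, -2.6]
grip_width: 0.0327
grip_force: 30.0
```

Emit:
send_rows --moves '[0, 0.7, -1.6, 0, 0, 0, 0.1, 0, 1.4, -3.2, 0, 0, 0, 0.2, 0, 2.1, -4.8, 0, 0, 0, 0.3, 0, 2.8, -6.4, 0, 0, 0, 0.38, 0, 3.4, -7.8, 0, 0, 0, 0.424]'

```text
time: 14.67
position: [0.5443, -0.2453, 0.1627]
tool_rot: [0.092, 0.996, -0.001, -0.001]
ft_force: [0.9, -0.6, -1.6]
grip_width: 0.0328
grip_force: 30.0
```

Emit:
send_rows --moves '[0, 0, 0, -2, 0, 0, 0, 0, 0, 0, -4.5, 0, 0, 0, 0, 0, 0, -7, 0, 0, 0, 0, 0, 0, -9, 0, 0, 0, 0, 0, 0, -10.5, 0, 0, 0]'

```text
time: 15.08
position: [0.5431, -0.2436, 0.0557]
tool_rot: [0.093, 0.996, 0.0, -0.002]
ft_force: [-0.7, -0.7, -1.3]
grip_width: 0.0329
grip_force: 30.0
```

Emit:
send_rows --moves '[0, 0, 0, -0.8, 0, 0, 0, 0, 0, 0, -1.5, 0, 0, 0, 0, 0, 0, -2, 0, 0, 0, 0, 0, 0, -2.2, 0, 0, 0, 0, 0, 0, -2.2, 0, 0, 0]'

```text
time: 15.5
position: [0.5445, -0.2447, 0.0355]
tool_rot: [0.093, 0.996, -0.0, 0.0]
ft_force: [0.4, -0.3, -1.8]
grip_width: 0.0328
grip_force: 30.0
```

Emit:
send_rows --moves '[0, 0, 0, -0.4, 0, 0, 0, 0, 0, 0, -0.8, 0, 0, 0, 0, 0, 0, -1.1, 0, 0, 0, 0, 0, 0, -1.2, 0, 0, 0, 0, 0, 0, -1.2, 0, 0, 0]'

```text
time: 15.92
position: [0.5443, -0.2447, 0.0233]
tool_rot: [0.093, 0.996, -0.0, -0.0]
ft_force: [0.6, 1.0, -1.2]
grip_width: 0.0327
grip_force: 30.0
```

Emit:
send_rows --moves '[0.4, 0, 0, 0, 0, 0, 0, 0.45, 0, 0, 0, 0, 0, 0, 0.5, 0, 0, 0, 0, 0, 0, 0.6, 0, 0, 0, 0, 0, 0, 0.8, 0, 0, 0, 0, 0, 0]'

```text
time: 16.33
position: [0.5444, -0.2447, 0.0234]
tool_rot: [0.093, 0.996, -0.0, 0.0]
ft_force: [0.1, 0.1, -0.2]
grip_width: 0.0497
grip_force: 0.0
```

Emit:
send_rows --moves '[0.9, 0, 0, 0, 0, 0, 0, 0.9, 0, 0, 0, 0, 0, 0, 0.9, 0, 0, 1, 0, 0, 0, 0.9, 0, 0, 3, 0, 0, 0, 0.9, 0, 0, 6, 0, 0, 0]'

```text
time: 16.75
position: [0.5427, -0.2436, 0.0822]
tool_rot: [0.093, 0.996, 0.001, -0.002]
ft_force: [0.4, -0.1, -0.4]
grip_width: 0.0765
grip_force: 0.0
```

Emit:
send_rows --moves '[1, 0, 0, 3, 0, 0, 0, 1, 0, 0, 6, 0, 0, 0, 1, 0, 0, 9, 0, 0, 0, 1, 0, -3, 12, 0, 0, 0, 1, 0, -6, 14, 0, 0, 0]'

```text
time: 17.17
position: [0.545, -0.3039, 0.2274]
tool_rot: [0.092, 0.996, -0.001, 0.002]
ft_force: [0.5, -0.5, -0.5]
grip_width: 0.0866
grip_force: 0.0
```

Emit:
send_rows --moves '[1, 0, -3, 0, 0, 0, 0, 1, 0, -7, 0, 0, 0, 0, 1, 0, -11, 0, 0, 0, 0, 1, 0, -15, 0, 0, 0, 0, 1, 0, -17, 0, 0, 0, 0]'

```text
time: 17.58
position: [0.5434, -0.4798, 0.2242]
tool_rot: [0.095, 0.996, -0.002, 0.001]
ft_force: [-0.6, -0.3, -0.4]
grip_width: 0.0874
grip_force: 0.0
```

```bash
python3 - <<'E'
from h import *
i2,W2,c2=snap("top"); cv2.imwrite("pics/t6.png",np.vstack([cv2.resize(i2[150:310,190:450],None,fx=3,fy=3,interpolation=cv2.INTER_CUBIC)])); 
P=W2[235:310,200:290].reshape(-1,3);Q=P[(P[:,2]>.085)&(P[:,2]<.105)];print(cv2.minEnclosingCircle(Q[:,:2].astype(np.float32)*1000))
P=W2[170:275,385:440].reshape(-1,3);P=P[(P[:,2]>.036)&(P[:,2]<.06)];print(cv2.minAreaRect(P[:,:2].astype(np.float32)*1000),P[:,2].max())
o=monitor.get_obs();print(o["time"],o["position"],o["joint_velocities"])
E
```

```text
((444.1127624511719, 62.40077590942383), 37.31917953491211)
((549.487548828125, -244.53933715820312), (34.44192886352539, 93.92524719238281), 79.31742858886719) 0.05784950678380111
17.6333 [ 0.54314418 -0.48268446  0.22395066] [ 0.03713144 -0.03288659  0.0873382   0.0193478  -0.00927633  0.04616898]
```

View pics/t6.png

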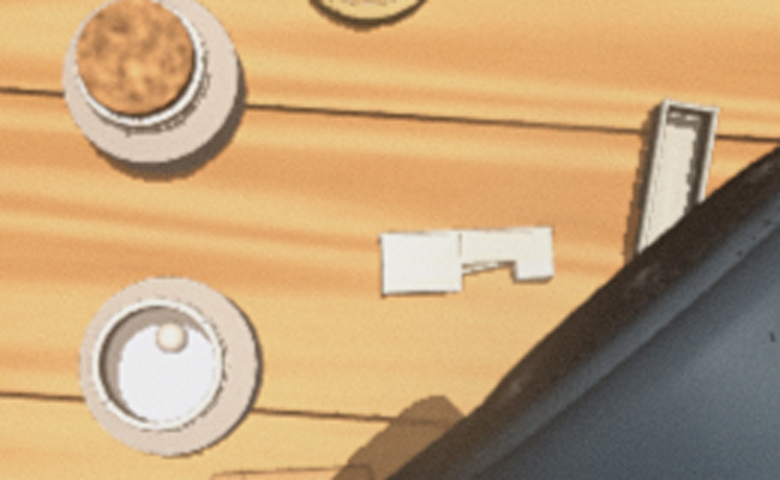

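The top view shows the jar unmoved, with one ball visible in it at (172,337). The arm hides part of the chute, so I'll move it aside to look for the second ball.

Emit:
send_rows --moves '[1, -4, -1, 0, 0, 0, 0, 1, -8, -2, 0, 0, 0, 0, 1, -12, -3, 0, 0, 0, 0, 1, -16, -4, 0, 0, 0, 0, 1, -20, -5, 0, 0, 0, 0]'

```text
time: 18.05
position: [0.3426, -0.5241, 0.2239]
tool_rot: [0.093, 0.996, -0.0, 0.0]
ft_force: [0.1, -0.1, -0.4]
grip_width: 0.0869
grip_force: 0.0
```

Emit:
send_rows --moves '[1, -3, -1, 0, 0, 0, 0, 1, -6, -2, 0, 0, 0, 0, 1, -9, -3, 0, 0, 0, 0, 1, -10, -3, 0, 0, 0, 0, 1, -10, -3, 0, 0, 0, 0]'

```text
time: 18.47
position: [0.2419, -0.5547, 0.2238]
tool_rot: [0.095, 0.995, 0.0, -0.0]
ft_force: [0.7, 0.4, 0.5]
grip_width: 0.0872
grip_force: 0.0
```

```bash
python3 - <<'E'
from h import *
i2,W2,c2=snap("top"); s,Ws,c=snap("side")
j=cv2.resize(i2[235:305,210:280],(400,400),interpolation=cv2.INTER_CUBIC); ch=cv2.resize(i2[170:275,370:440],(267,400),interpolation=cv2.INTER_CUBIC)
cv2.imwrite("pics/f7.png",np.hstack([j,ch]))
P=W2[170:275,385:440].reshape(-1,3);P=P[(P[:,2]>.036)&(P[:,2]<.06)];print(cv2.minAreaRect(P[:,:2].astype(np.float32)*1000),P[:,2].max())
# changes vs first picture, top and side
for n,new in(("top",i2),("side",s)):
    old=cv2.imread(f"pics/{n}0.png"); d=(cv2.absdiff(old,new).max(2)>60).astype(np.uint8)
    k,_,st,ce=cv2.connectedComponentsWithStats(cv2.morphologyEx(d,cv2.MORPH_OPEN,np.ones((3,3))))
    print(n,[(tuple(ce[m].round().astype(int)),st[m,4]) for m in range(1,k) if st[m,4]>15][:25])
# jar interior: highest surface relative to the floor
J=W2[235:310,210:280]; r=np.hypot(J[...,0]-.444,J[...,1]-.0624); m=(r<.055)&(J[...,2]<.06)
print("inside z pct",np.nanpercentile(J[...,2][m],[5,50,90,98]))
E
```

```text
((525.4255981445312, -240.23684692382812), (34.72254180908203, 141.9688262939453), 79.51961517333984) 0.05779963246590031
top [((np.int64(417), np.int64(190)), np.int32(25)), ((np.int64(339), np.int64(379)), np.int32(4491)), ((np.int64(528), np.int64(385)), np.int32(3703)), ((np.int64(631), np.int64(404)), np.int32(864)), ((np.int64(359), np.int64(453)), np.int32(16322)), ((np.int64(277), np.int64(464)), np.int32(52)), ((np.int64(312), np.int64(471)), np.int32(173)), ((np.int64(249), np.int64(478)), np.int32(23))]
side [((np.int64(166), np.int64(6)), np.int32(126)), ((np.int64(211), np.int64(5)), np.int32(63)), ((np.int64(236), np.int64(3)), np.int32(123)), ((np.int64(220), np.int64(5)), np.int32(30)), ((np.int64(153), np.int64(8)), np.int32(35)), ((np.int64(227), np.int64(18)), np.int32(49)), ((np.int64(2), np.int64(23)), np.int32(40)), ((np.int64(225), np.int64(35)), np.int32(1048)), ((np.int64(115), np.int64(25)), np.int32(72)), ((np.int64(144), np.int64(25)), np.int32(47)), ((np.int64(170), np.int64(27)), np.int32(30)), ((np.int64(117), np.int64(34)), np.int32(109)), ((np.int64(171), np.int64(35)), np.int32(66)), ((np.int64(131), np.int64(41)), np.int32(48)), ((np.int64(245), np.int64(43)), np.int32(41)), ((np.int64(244), np.int64(57)), np.int32(130)), ((np.int64(80), np.int64(78)), np.int32(1713)), ((np.int64(120), np.int64(113)), np.int32(3138)), ((np.int64(135), np.int64(126)), np.int32(77)), ((np.int64(147), np.int64(136)), np.int32(304)), ((np.int64(58), np.int64(143)), np.int32(88)), ((np.int64(245), np.int64(159)), np.int32(214)), ((np.int64(83), np.int64(204)), np.int32(1093)), ((np.int64(115), np.int64(252)), np.int32(841)), ((np.int64(160), np.int64(306)), np.int32(3190))]
inside z pct [-0.00074813  0.00676176  0.05789319  0.05959913]
```

View pics/f7.png

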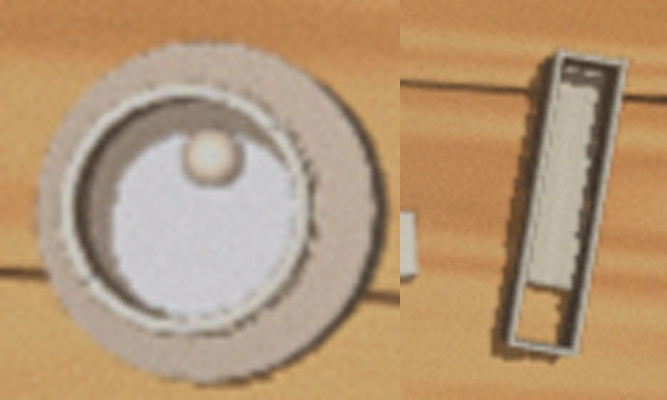

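The right half shows the chute upright and empty. In the jar, one ball is visible at (210,157). The second should be under the shoulder on the camera's blind side, since there's no new object on the visible part of the table in the top view. I'll hand the job in.

```bash
python3 -c "
from rig import workorder
print(workorder.hand_in())"
```

```text
the job is handed in; nothing more can be done
None
```

I tipped the chute into the open jar, set it back upright and empty, and handed the job in at about 18.5 s. The jar hasn't moved, but I could see only one ball inside: the second is probably hidden under the jar's shoulder, as I saw no stray ball in the views I had.

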